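Free the charged-battery locker door

TASK

Two small battery-charging lockers stand on the table. On the one with the green lamp (battery charged), press the red sprung hook straight down through the gap in the roof just behind the door until the door pops ajar, then swing that door wide open, to about a right angle, and leave it so. Leave the locker with the orange lamp shut.

Things in the scene. Friction and masses are not known exactly. Their poses are not given: they have to be found in the camera images.
- ready_locker: Fixed grey charging locker with GREEN lamp dome on its roof; 130 deep (x), 170 wide (y), 130 mm high. Origin: centre of its underside; +x out of the door side (roughly away from the robot), +y to the door's free edge, z up. Lamp (28 wide, 14 high) at x -35, y -45. A battery is fixed inside, up to z 70. Mm offsets in all entries are in this frame.
- ready_tab (a point): Centre of the top of the green-lamp locker's red press tab (42 x by 50 y mm), at x 27, y 40, z 116: 14 below the roof (the point stays there as the tab is pressed), seen in the roof gap just behind the door. The gap is x 4 to 65, y 2 to 79; the door's steel keeper (y 32 to 48, z 113 to 129) blocks x 50 to 65, so x 4 to 50 is clear to reach down.
- ready_hook (a joint): How far the green-lamp locker's red hook is pressed down (m): 0 at rest, 0.016 at its stop. Sprung: about 2.2 N to start, 5.7 N at the stop; springs back up when let go. It frees the door at about 0.008; press to 0.012 or more. Its barb, x 58 to 63, then stands in front of the gap, up to z 121 once let go.
- ready_door (a joint): Green-lamp locker's door angle (rad): 0 shut, 1.57 square, 1.75 stop; opens to +x. 12 thick, 170 wide, 130 mm high; shut at x 65 to 77. Upright hinge axis at x 77, y -85, on its outer face. Pressing the hook lets a spring pop it ajar, to about 0.65; then it turns freely (under 0.5 N) and stays where left. Push it from behind with shut fingers, 80 from the hinge, clear of the keeper (117 to 133).
- busy_door (a joint): Door angle (rad) of the other locker, the same in build and size but with an ORANGE lamp on its roof; it must stay shut (about 0).
Mind the look-alikes: they are no part of the job. Leave any brown or yellow look-alike of the ready_locker alone.

How it is judged:
By the outcome, as a careful person would: the job done as asked, in the order asked, and still so for the second after the job is handed in, with the robot touching nothing.
It also fails if it takes over 35 s, if anything falls off the work surface, if the arm or the gripper's body presses on something with over 40 N, if the wrist force passes 120 N, or if a joint passes its speed limit or range.

ROBOT

A 7-joint arm with a two-finger parallel gripper is mounted at the origin on the work surface. World frame = base frame: x ahead of the robot, y to its left, z up, the work surface at z = 0. Lengths are in mm, angles in rad, forces in N, time in s.
With the tool pointing down it reaches from about 425 to 950 mm from the base axis. Payload 16.7 kg.
Tool frame: the origin (TCP) lies on the mounting face of the last link; the fingertips stand 199 mm ahead of it and the grasp point (between the pads) lies 180 mm ahead of it (bot.pinch_z is the distance from the TCP to the grasp point, in mm); z points along the fingers, y is the line along which they close (so a half turn about z gives the same grasp; the last joint's range is limited). The gripper opens to 94 mm and grips with 3 to 60 N. Pads are 16 mm wide; open, the fingers measure 119 mm over their backs; the gripper's body (75 mm by 177 mm) begins 78 mm behind the grasp point.
Start: joints at [-1.304, 0.426, 0.074, 1.606, -0.034, 1.111, -0.067], TCP at [272.656, 617.452, 404.667] pointing down, gripper open.
Joint ranges: [-2.85, 2.85], [-0.5, 2.14], [-1.23, 1.37], [0.21, 2.46], [-1.02, 4.16], [0.16, 2.05], [-2.73, 2.73]. Speed limits (rad/s): [1.89, 1.89, 2.39, 2.39, 3.01, 3.01, 3.01].

INTERFACE

Orientations are given as a unit quaternion [x, y, z, w].
In Python, from rig import bot gives the robot as it stands.
- The arm moves only by the tool play_rows, never from a script. Its arguments are lists of equal length, an entry for each row: "delta_pos": the shift along the tool's x, y, z in m, a list of three; "rotation": the turn, a rotation vector about the tool's x, y, z in rad, a list of three; "claw": the closure, from -1 (fully open) to 1 (shut). In form: {"delta_pos": [[dx, dy, dz], ...], "rotation": [[ax, ay, az], ...], "claw": [claw, ...]}. A call has 1 to 8 rows; each row shifts and turns the commanded pose from where the row before left it, along the tool's axes as they then stand; what a row does not reach is not made up. A row lasts 1/10 s, in which the tool goes at most 50 mm and 8.59 degrees, less where a joint would pass 70% of its speed; a pose out of reach is approached as far as the arm can. A call is refused whole if a number of a shift passes 0.05 or a number of a turn 0.15, either way. A call with a gripper value outside its range is refused whole. The fingers move at their own pace and stop on an object; "force" is the grip in N (left out, the last holds). Time passes only in rows, so rows that do not move let the fingers close. It gives the time, the measured TCP pose, the force, the opening and the grip force at its end, in the units of the state.
- bot.state(): the state, without advancing time (a new reading comes with each control period).
- bot.grab_frame(name): name is "scene" or "top" or "wrist"; returns a dict with "pixels" (384x512x3 uint8, red, green, blue), "K" (3x3 intrinsics, pixels), "distortion" ([k1, k2, p1, p2, k3] as OpenCV has them; the pictures are not rectified), "R" (3x3) and "t" (3): a world point X has camera coordinates R X + t. Camera axes: x right, y down, z forward; pixel columns grow to the right and rows downward; lengths in mm; the calibration is good to about 2 mm. A picture is of the moment at which its call begins. There is no depth.
- bot.hand_in(): hands the job in; it is judged then, once.
Trained networks look in a picture, given as the dict that the camera call returned (one of the last four; its "shot" number tells which), for a name from the list of things; names that differ only in an ending like _2 or _b are one class to them, and where a whole thing is asked for, a point or a joint stands for the part that bears it (a point fixed in the world has none). Each returns a list of dicts, best first, with "p" (0 to 1); they miss things now and then, are a little off and sometimes report something else, mostly with a low value. They report only what shows in the picture. A call takes as long as a camera call. They do not tell look-alikes from the thing itself.
- bot.recognise(name, picture): "bbox" ([centre column, centre row, width, height] in pixels, round what is visible of it).
- bot.silhouettes(name, picture): "region" (384x512 bool, what is visible of it) and "bbox" ([centre column, centre row, width, height] in pixels, round what is visible of it).
- bot.place_of(name, picture): "pixel" ([column, row] in pixels: a listed point, or the origin of a listed thing).
The state is a dict: "t": time; "joints": joint angles; "qd": joint speeds; "joint_efforts": joint torques, N m; "eef_pos": TCP position; "eef_rot": TCP orientation; "contact_force": force on the tool from outside, world axes, zero at the start; "wrist_torque": the same for the moment, N m; "width": opening from 0.0 (shut) to 1.0 (fully open); "finger_force": force on a finger pad.
Only numpy, scipy, OpenCV 4.12 (cv2) and the standard library are available. Lean on these libraries where they do the work, as an engineer would, in place of code of your own. Each camera call takes 0.05 s, during which the arm holds its last target. There are 200 camera calls.

## Working session

There is one attempt and no reset: what is moved stays moved. The work goes in short steps, Python scripts to look and compute and a tool call to move; the robot and the scene stay as the last step left them, time stands still between calls to the robot, and variables do not carry over. Pictures are saved under pics/ and viewed, at most 10 in all, crops included, and the job is handed in when it is done.

Besides the shell and the picture viewer there is one more tool, called after ">>>" by a JSON object that holds its "op" and its "data", one argument or row to a line. play_rows: Moves the arm, as the interface text tells. Its arguments: {"type":"object","properties":{"delta_pos":{"type":"array","items":{"type":"array","items":{"type":"number"}}},"rotation":{"type":"array","items":{"type":"array","items":{"type":"number"}}},"claw":{"type":"array","items":{"type":"number"}},"force":{"type":"number"}},"required":["delta_pos","rotation","claw"]}

```bash
mkdir -p pics
python3 - <<'E'
from rig import bot
import cv2,numpy as np,pickle
d={}
for n in("top","scene"):
    f=bot.grab_frame(n); d[n]=f
    cv2.imwrite(f"pics/{n}0.png",f["pixels"][:,:,::-1])
    for k in("ready_locker","ready_tab","busy_door"):
        for g in("recognise","place_of"):
            try: print(n,k,[( np.round(r.get("pixel",r.get("bbox"))).tolist(),round(r["p"],2)) for r in getattr(bot,g)(k,f)])
            except Exception as e: print(n,k,g,e)
pickle.dump(d,open("f0.pkl","wb"))
s=bot.state();print(s["t"],s["eef_pos"],s["eef_rot"])
E
```

```text
top ready_locker [([145.0, 140.0, 74.0, 64.0], 0.7), ([392.0, 166.0, 82.0, 75.0], 0.68), ([296.0, 229.0, 64.0, 63.0], 0.66)]
top ready_locker [([292.0, 233.0], 0.86), ([154.0, 145.0], 0.79), ([383.0, 175.0], 0.76)]
top ready_tab [([146.0, 138.0, 78.0, 67.0], 0.89), ([392.0, 165.0, 81.0, 74.0], 0.68), ([295.0, 227.0, 70.0, 65.0], 0.65)]
top ready_tab [([124.0, 126.0], 0.82), ([386.0, 149.0], 0.74), ([279.0, 217.0], 0.6)]
top busy_door [([175.0, 209.0, 69.0, 17.0], 0.94)]
top busy_door place_of it knows: ready_locker, ready_tab
scene ready_locker [([368.0, 325.0, 97.0, 89.0], 0.96), ([123.0, 180.0, 98.0, 96.0], 0.93), ([248.0, 163.0, 85.0, 90.0], 0.88)]
scene ready_locker [([248.0, 170.0], 0.94), ([362.0, 324.0], 0.91), ([132.0, 187.0], 0.56)]
scene ready_tab [([120.0, 179.0, 95.0, 95.0], 0.72), ([246.0, 161.0, 88.0, 94.0], 0.55), ([372.0, 322.0, 100.0, 90.0], 0.55)]
scene ready_tab [([118.0, 186.0], 0.96)]
scene busy_door [([360.0, 226.0, 69.0, 54.0], 0.67)]
scene busy_door place_of it knows: ready_locker, ready_tab
0.6 [272.63133375 617.44870578 404.65906174] [ 2.06423521e-01  9.78462737e-01 -3.29461576e-05 -2.91411913e-05]
```

```bash
python3 -c "
import cv2,numpy as np
a=cv2.imread('pics/top0.png');b=cv2.imread('pics/scene0.png')
cv2.imwrite('pics/both0.png',cv2.resize(np.vstack([a,b]),(800,1200)[:2])[:600])
cv2.imwrite('pics/top0b.png',cv2.resize(a,(800,600)));cv2.imwrite('pics/scene0b.png',cv2.resize(b,(800,600)))"
```

```text
(no output)
```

View pics/top0b.png

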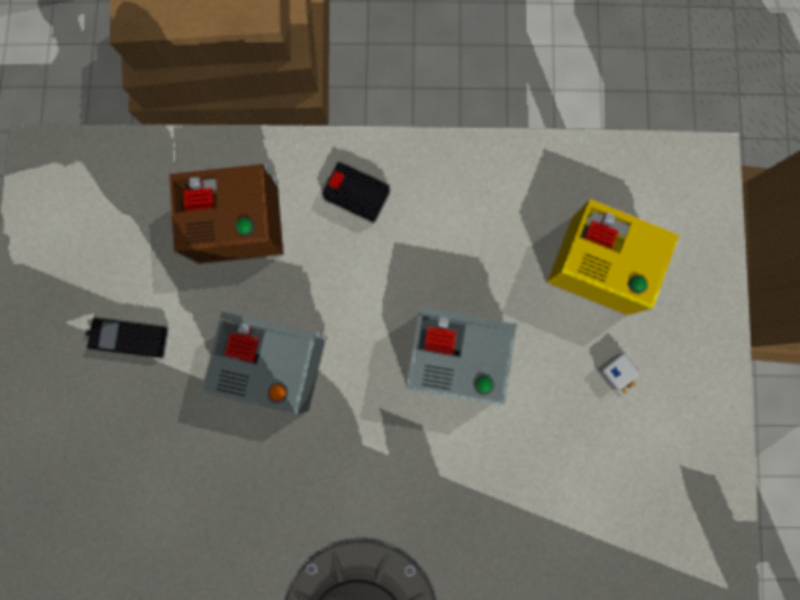

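View pics/scene0b.png

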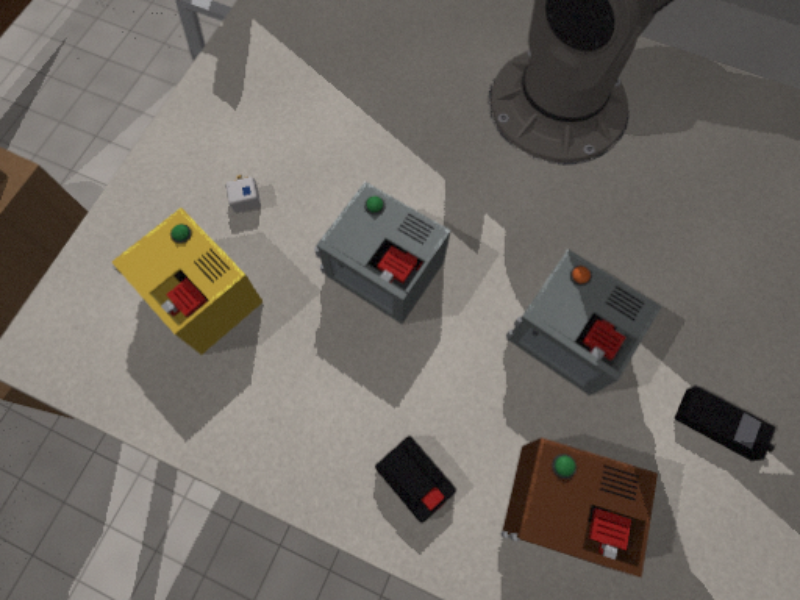

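The target is the grey locker with the green lamp, at about (460,358) in the enlarged top view and (385,245) in the scene view. The orange-lamp locker stands to its left, at about (265,362) in the top view, and the brown and yellow ones are look-alikes. Next I fit the pose of the target.

```bash
cat > h.py <<'E'
import numpy as np,cv2
from scipy.optimize import least_squares
def proj(f,X):
    return cv2.projectPoints(np.asarray(X,float).reshape(-1,3),cv2.Rodrigues(np.array(f["R"],float))[0],np.array(f["t"],float),np.array(f["K"],float),np.array(f["distortion"],float))[0][:,0]
def world(p,X):
    X=np.asarray(X,float).reshape(-1,3);c,s=np.cos(p[2]),np.sin(p[2])
    return np.c_[p[0]+c*X[:,0]-s*X[:,1],p[1]+s*X[:,0]+c*X[:,1],X[:,2]]
E
python3 - <<'E'
from h import *
import pickle
d=pickle.load(open("f0.pkl","rb"))
box={"top":(255,195,335,262),"scene":(200,115,290,208)}
cor=[[77,85,130],[77,-85,130],[-65,-85,130],[-65,85,130]]
C={"top":[(418,313),(517,322),(505,403),(408,388)],"scene":[(405,290),(318,245),(368,184),(449,233)]}
obs=[]
for n in d:
    hsv=cv2.cvtColor(d[n]["pixels"],cv2.COLOR_RGB2HSV).astype(int);x0,y0,x1,y1=box[n]
    for nm,m,X in(("lamp",(abs(hsv[...,0]-65)<20)&(hsv[...,1]>120),[-35,-45,136]),("tab",((hsv[...,0]<8)|(hsv[...,0]>172))&(hsv[...,1]>150),[27,40,116])):
        mm=np.zeros_like(m);mm[y0:y1,x0:x1]=m[y0:y1,x0:x1]
        v,u=np.nonzero(mm);print(n,nm,len(u),u.mean(),v.mean(),u.min(),u.max(),v.min(),v.max())
        obs.append((n,X,(u.mean(),v.mean()),1.))
    for X,c in zip(cor,C[n]): obs.append((n,X,(np.array(c)+.5)*.64-.5,.5))
r=lambda p:np.concatenate([w*(proj(d[n],world(p,X))[0]-u) for n,X,u,w in obs])
s=least_squares(r,[550,-50,0],x_scale=[10,10,.1],loss="soft_l1")
print(s.x);print(np.round(r(s.x).reshape(-1,2),1).tolist())
print("mm/px",1/np.linalg.norm(proj(d["top"],world(s.x,[1,0,120]))-proj(d["top"],world(s.x,[0,0,120]))))
E
```

```text
top lamp 84 309.5595238095238 245.70238095238096 305 314 241 251
top tab 286 281.4475524475524 217.53146853146853 272 291 209 226
scene lamp 80 239.7375 131.1 235 267 126 168
scene tab 371 254.30188679245282 168.17520215633422 240 269 157 180
[ 4.77614809e+02 -1.71731247e+02 -1.47515885e-01]
[[-0.0, -0.3], [-0.3, 0.1], [0.2, -1.9], [-0.3, 0.3], [-0.3, 0.6], [-0.8, 0.3], [-0.3, -0.7], [0.0, 0.1], [-0.0, 2.7], [-0.5, 0.2], [-1.1, -0.8], [0.6, -1.0]]
mm/px 2.6993331718111855
```

>>> {"op": "play_rows", "data": {
  "delta_pos": [
    [-0.03,-0.035,0],
    [-0.03,-0.035,0],
    [-0.03,-0.035,0],
    [-0.03,-0.035,0],
    [-0.03,-0.035,0],
    [-0.03,-0.035,0],
    [-0.03,-0.035,0],
    [-0.03,-0.035,0]
  ],
  "rotation": [
    [0,0,-0.0335],
    [0,0,-0.0335],
    [0,0,-0.0335],
    [0,0,-0.0335],
    [0,0,-0.0335],
    [0,0,-0.0335],
    [0,0,-0.0335],
    [0,0,-0.0335]
  ],
  "claw": [1,1,1,1,1,1,1,1]
}}

```text
t: 1.4
eef_pos: [419.7, 278.4, 405.0]
eef_rot: [0.073, 0.997, 0.0, 0.0]
contact_force: [0.9, 0.5, -0.4]
width: 0.356
finger_force: 0.0
```

>>> {"op": "play_rows", "data": {
  "delta_pos": [
    [-0.01,-0.045,0],
    [-0.01,-0.045,0],
    [-0.01,-0.045,0],
    [-0.01,-0.045,0],
    [-0.01,-0.045,0],
    [-0.01,-0.045,0],
    [-0.01,-0.045,0],
    [-0.01,-0.045,0]
  ],
  "rotation": [
    [0,0,0],
    [0,0,0],
    [0,0,0],
    [0,0,0],
    [0,0,0],
    [0,0,0],
    [0,0,0],
    [0,0,0]
  ],
  "claw": [1,1,1,1,1,1,1,1]
}}

```text
t: 2.2
eef_pos: [445.0, -89.6, 405.1]
eef_rot: [0.074, 0.997, 0.0, 0.001]
contact_force: [0.5, 1.3, -0.4]
width: 0.006
finger_force: 0.0
```

```bash
cat >> h.py <<'E'
P=[477.6,-171.7,-0.1475]
def where(s,p=P):
    from scipy.spatial.transform import Rotation as Ro
    R=Ro.from_quat(s["eef_rot"]).as_matrix();tip=np.array(s["eef_pos"])+199*R[:,2]
    c,sn=np.cos(p[2]),np.sin(p[2]);d=tip[:2]-np.array(p[:2])
    print("t",s["t"],"local tip",np.round([c*d[0]+sn*d[1],-sn*d[0]+c*d[1],tip[2]],1),"toolx yaw err",round(float((np.arctan2(R[1,0],R[0,0])-(np.pi+p[2])+np.pi)%(2*np.pi)-np.pi),4),"F",np.round(s["contact_force"],1),"w",s["width"])
E
python3 -c "
from rig import bot
from h import *
where(bot.state())"
```

```text
t 2.2 local tip [-44.1  76.5 206.1] toolx yaw err -0.0003 F [ 0.5  1.3 -0.4] w 0.006087361433277671
```

>>> {"op": "play_rows", "data": {
  "delta_pos": [
    [-0.035,-0.018,0],
    [-0.034,-0.018,0],
    [0,0,0.02],
    [0,0,0.02],
    [0,0,0],
    [0,0,0]
  ],
  "rotation": [
    [0,0,0],
    [0,0,0],
    [0,0,0],
    [0,0,0],
    [0,0,0],
    [0,0,0]
  ],
  "claw": [1,1,1,1,1,1]
}}

```text
t: 2.8
eef_pos: [508.3, -133.4, 365.1]
eef_rot: [0.074, 0.997, -0.0, -0.0]
contact_force: [0.7, 0.7, 0.8]
width: 0.001
finger_force: 0.0
```

Run:
```python
from rig import bot
from h import *
where(bot.state())
f=bot.grab_frame("wrist")
im=f["pixels"][:,:,::-1].copy()
# predicted features from the fit: tab corners, gap corners, outer roof corners, lamp
for X in [[6,15,116],[6,65,116],[48,15,116],[48,65,116],[4,2,130],[4,79,130],[65,2,130],[65,79,130],[77,85,130],[77,-85,130],[-65,85,130],[-35,-45,144]]:
    u=proj(f,world(P,X))[0]
    if abs(u).max()<2000: cv2.circle(im,tuple(int(v) for v in u),3,(255,0,255),1)
cv2.imwrite("pics/w1.png",cv2.resize(im,(800,600)))
```

```text
t 2.8 local tip [ 24.6  42.3 166.1] toolx yaw err -0.0005 F [0.7 0.7 0.8] w 0.001415662815560171
```

View pics/w1.png

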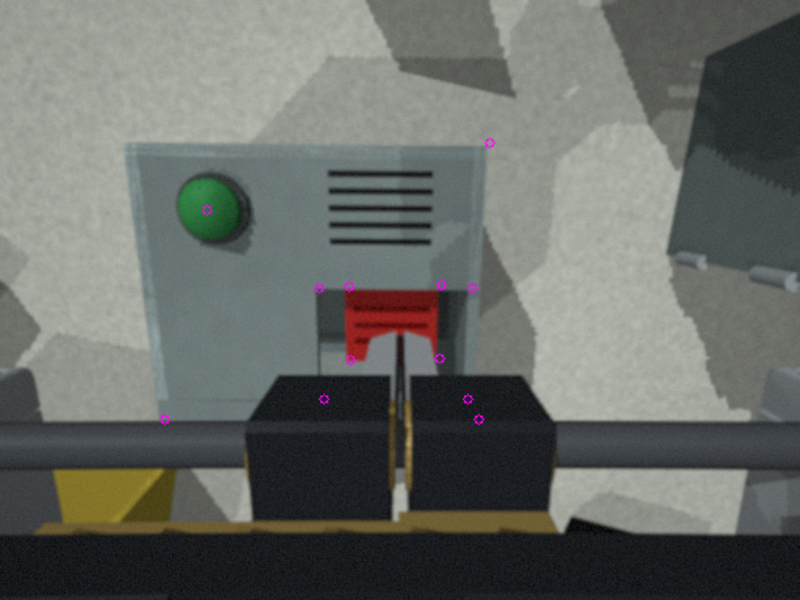

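The wrist view confirms the fit: the predicted tab and gap corners lie within about 2 mm of the red tab at (392,325), and the green lamp is at (210,208). Next I press the hook.

>>> {"op": "play_rows", "data": {
  "delta_pos": [
    [0,-0.002,0.03],
    [0,0,0.015],
    [0,0,0.005],
    [0,0,0.005],
    [0,0,0.005],
    [0,0,0.004],
    [0,0,0],
    [0,0,0]
  ],
  "rotation": [
    [0,0,0],
    [0,0,0],
    [0,0,0],
    [0,0,0],
    [0,0,0],
    [0,0,0],
    [0,0,0],
    [0,0,0]
  ],
  "claw": [1,1,1,1,1,1,1,1]
}}

```text
t: 3.65
eef_pos: [508.3, -135.3, 301.1]
eef_rot: [0.074, 0.997, 0.0, 0.0]
contact_force: [-0.6, 1.6, 4.5]
width: 0.003
finger_force: 2.5
```

Run:
```python
from rig import bot
from h import *
where(bot.state())
f=bot.grab_frame("scene")
cv2.imwrite("pics/s1.png",cv2.resize(f["pixels"][80:300,150:420,::-1],(800,600)))
```

```text
t 3.65 local tip [ 25.1  40.5 102.1] toolx yaw err -0.0003 F [-0.6  1.6  4.5] w 0.0033556270886692815
```

View pics/s1.png

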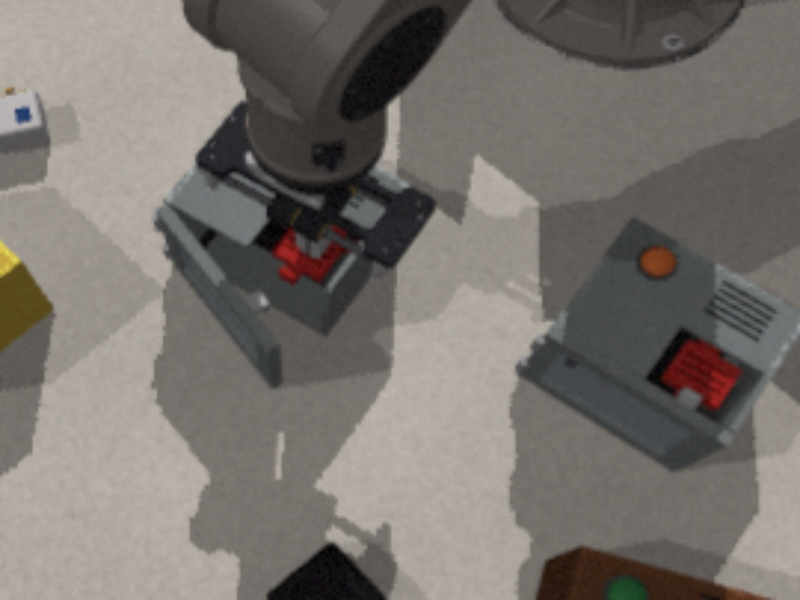

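The door has popped ajar: its free edge is at about (275,370) in the crop and the hinge at (160,215). I now lift the fingers, move them behind the door and lower them.

>>> {"op": "play_rows", "data": {
  "delta_pos": [
    [0,0,-0.025],
    [0,0,-0.03],
    [-0.034,-0.02,0],
    [-0.033,-0.02,0],
    [0,0,0],
    [0,0,0.035],
    [0,0,0.035],
    [0,0,0]
  ],
  "rotation": [
    [0,0,0],
    [0,0,0],
    [0,0,0],
    [0,0,0],
    [0,0,0],
    [0,0,0],
    [0,0,0],
    [0,0,0]
  ],
  "claw": [1,1,1,1,1,1,1,1]
}}

```text
t: 4.5
eef_pos: [566.9, -184.1, 282.2]
eef_rot: [0.074, 0.997, 0.0, -0.003]
contact_force: [-0.0, -0.5, 0.4]
width: 0.004
finger_force: 0.0
```

Run:
```python
from rig import bot
from h import *
where(bot.state())
for th in (.65,.8,.95,1.1,1.25,1.4,1.57,1.6):
    r,o=80,12+12
    print(th,np.round([77+r*np.sin(th)-o*np.cos(th),-85+r*np.cos(th)+o*np.sin(th)],0))
```

```text
t 4.5 local tip [89.   0.8 83.2] toolx yaw err -0.0003 F [-0.  -0.5  0.4] w 0.00420827220100377
0.65 [106.  -7.]
0.8 [118. -12.]
0.95 [128. -19.]
1.1 [137. -27.]
1.25 [145. -37.]
1.4 [152. -48.]
1.57 [157. -61.]
1.6 [158. -63.]
```

>>> {"op": "play_rows", "data": {
  "delta_pos": [
    [-0.009,-0.004,0],
    [-0.008,-0.004,0],
    [-0.006,-0.0025,0],
    [-0.006,-0.0025,0],
    [-0.005,-0.0035,0],
    [-0.005,-0.0035,0],
    [-0.0045,-0.004,0],
    [-0.0045,-0.004,0]
  ],
  "rotation": [
    [0,0,0],
    [0,0,0],
    [0,0,0],
    [0,0,0],
    [0,0,0],
    [0,0,0],
    [0,0,0],
    [0,0,0]
  ],
  "claw": [1,1,1,1,1,1,1,1]
}}

```text
t: 5.3
eef_pos: [612.0, -220.0, 285.7]
eef_rot: [0.074, 0.997, -0.0, -0.0]
contact_force: [-0.3, 0.0, -0.3]
width: 0.006
finger_force: 0.2
```

>>> {"op": "play_rows", "data": {
  "delta_pos": [
    [-0.004,-0.005,0],
    [-0.004,-0.005,0],
    [-0.0035,-0.0055,0],
    [-0.0035,-0.0055,0],
    [-0.0015,-0.003,0],
    [-0.0015,-0.003,0],
    [-0.0015,-0.003,0],
    [0,-0.003,0]
  ],
  "rotation": [
    [0,0,0],
    [0,0,0],
    [0,0,0],
    [0,0,0],
    [0,0,0],
    [0,0,0],
    [0,0,0],
    [0,0,0]
  ],
  "claw": [1,1,1,1,1,1,1,1]
}}

```text
t: 6.1
eef_pos: [626.3, -255.2, 285.7]
eef_rot: [0.074, 0.997, 0.0, 0.0]
contact_force: [0.3, 1.0, -0.5]
width: 0.004
finger_force: 0.2
```

Run:
```python
from rig import bot
from h import *
where(bot.state())
f=bot.grab_frame("scene")
im=f["pixels"][:,:,::-1].copy()
# predicted door top: outer and inner edge at 90 deg
for X in [[77,-85,130],[247,-85,130],[247,-73,130]]:
    cv2.circle(im,tuple(int(v) for v in proj(f,world(P,X))[0]),2,(255,0,255),1)
cv2.imwrite("pics/s2.png",cv2.resize(im[80:300,150:420],(800,600)))
```

```text
t 6.1 local tip [159.4 -60.7  86.7] toolx yaw err -0.0001 F [ 0.3  1.  -0.5] w 0.004082644054533524
```

View pics/s2.png

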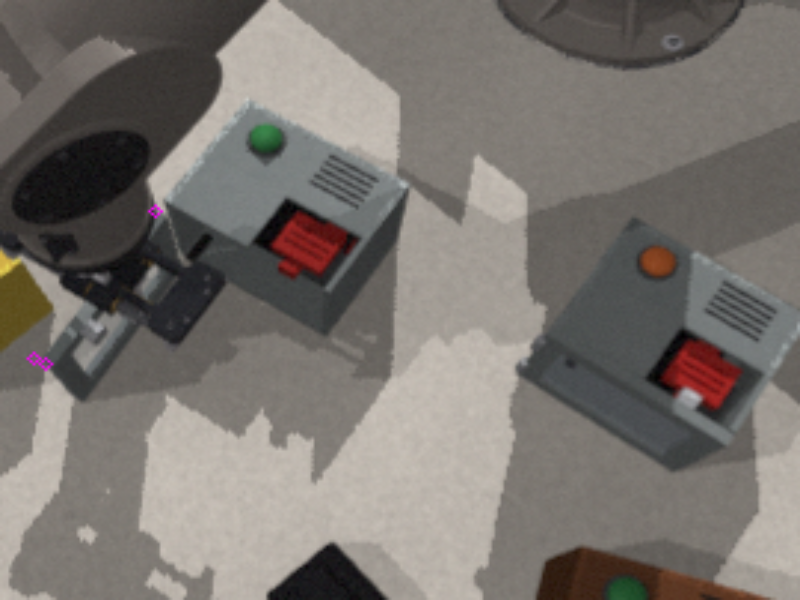

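The door stands close to square: its outer corner is at (48,362), where the 90° prediction puts it. I back the fingers off, then lift clear.

>>> {"op": "play_rows", "data": {
  "delta_pos": [
    [0,0.01,0],
    [0,0.015,0],
    [0,0,-0.04],
    [0,0,-0.045],
    [0,0,-0.045],
    [0,0.045,0],
    [0,0.045,0],
    [0,0.045,0]
  ],
  "rotation": [
    [0,0,0],
    [0,0,0],
    [0,0,0],
    [0,0,0],
    [0,0,0],
    [0,0,0],
    [0,0,0],
    [0,0,0]
  ],
  "claw": [1,1,1,1,1,1,1,1]
}}

```text
t: 6.95
eef_pos: [649.6, -93.6, 416.1]
eef_rot: [0.073, 0.997, 0.0, 0.0]
contact_force: [1.0, 0.1, -1.1]
width: 0.005
finger_force: 0.0
```

>>> {"op": "play_rows", "data": {
  "delta_pos": [
    [0,0.045,0],
    [0,0.045,0],
    [0,0.045,0],
    [0,0,0],
    [0,0,0],
    [0,0,0]
  ],
  "rotation": [
    [0,0,0],
    [0,0,0],
    [0,0,0],
    [0,0,0],
    [0,0,0],
    [0,0,0]
  ],
  "claw": [1,1,1,1,1,1]
}}

```text
t: 7.55
eef_pos: [669.3, 36.6, 415.7]
eef_rot: [0.074, 0.997, -0.0, -0.0]
contact_force: [0.1, -0.7, -0.1]
width: 0.007
finger_force: 0.0
```

Run:
```python
from rig import bot
from h import *
where(bot.state())
f=bot.grab_frame("scene")
im=f["pixels"][:,:,::-1].copy()
for X in [[77,-85,130],[247,-85,130],[247,-73,130]]:
    cv2.circle(im,tuple(int(v) for v in proj(f,world(P,X))[0]),2,(255,0,255),1)
cv2.imwrite("pics/s3.png",cv2.resize(im[80:300,150:420],(800,600)))
```

```text
t 7.55 local tip [159.  234.1 216.7] toolx yaw err -0.0006 F [ 0.1 -0.7 -0.1] w 0.0070820833263131435
```

View pics/s3.png

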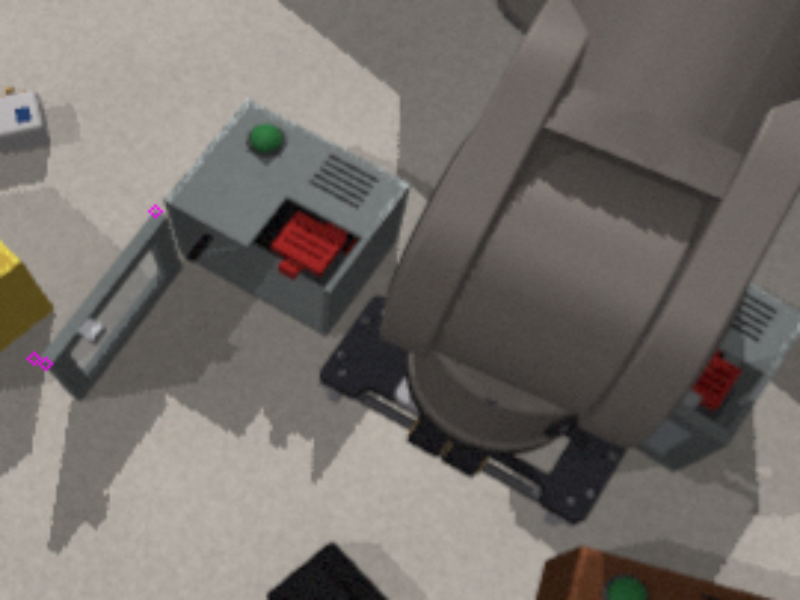

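The door stays within a few degrees of square, with its corner at (47,362), and the robot is clear of everything.

```bash
python3 -c "
from rig import bot
print(bot.hand_in())"
```

```text
the job is handed in; nothing more can be done
None
```

I pressed the green-lamp locker's hook, its door popped ajar, and I swung it to about a right angle. I never touched the orange-lamp locker, and I handed the job in at about 7.6 s with the robot clear; no verdict came back.

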